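# Finger planes set out in the till by size

## Robot

A 7-joint arm with a two-finger parallel gripper is mounted at the origin on the work surface. World frame = base frame: x ahead of the robot, y to its left, z up, the work surface at z = 0. Lengths are in m, angles in rad, forces in N, time in s.
With the tool pointing down it reaches from about 0.4 to 0.85 m from the base axis. Payload 10.4 kg.
Tool frame: the origin (TCP) lies midway between the tips of the shut fingers; the grasp point (between the pads) lies pinch_z behind it (pinch_z is the distance from the TCP to the grasp point, in m); z points along the fingers, y is the direction in which the jaws open and shut (so a half turn about z gives the same grasp; the last joint's range is limited). The gripper opens to 87 mm and grips with 3 to 60 N. Pads are 19 mm wide; open, the fingers measure 117 mm over their backs; the gripper's body (75 mm by 190 mm) begins 51 mm behind the grasp point.
Start: joints at [1.162, 0.332, -0.065, 1.46, 0.022, 1.35, -0.088], TCP at [0.235, -0.579, 0.223] pointing down, gripper open.
Joint ranges: [-2.6, 2.6], [-0.5, 2.12], [-1.47, 1.34], [0.16, 2.42], [-1.27, 4.41], [0.06, 2.06], [-2.6, 2.6]. Speed limits (rad/s): [2.22, 2.22, 2.79, 2.79, 3.14, 3.14, 3.14].

## Interface

Orientations are given as a rotation vector (axis times angle).
In Python, from workcell import * gives the robot as it stands.
- The arm moves only by the tool jog_arm, never from a script. Its argument "deltas" is text: rows parted by semicolons, each of 7 numbers parted by spaces: the shift along the tool's x, y, z in cm, then the turn, a rotation vector about the tool's x, y, z in degrees, then the closure, from -1 (fully open) to 1 (shut). In form: dx dy dz ax ay az grip; .... A call has 1 to 12 rows; each row is the pose to reach, as a shift and turn from the pose commanded when the call began, along the tool's axes at that moment; what a row does not reach only later rows make up. A row lasts 1/10 s, in which the tool goes at most 50 mm and 8.59 degrees, less where a joint would pass 70% of its speed; a pose out of reach is approached as far as the arm can. A call with a gripper value outside its range is refused whole. The fingers move at their own pace and stop on an object; "newtons" is the grip in N (left out, the last holds). Time passes only in rows, so rows that repeat a pose let the fingers close. It gives the time, the measured TCP pose, the force and the opening at its end, in the units of the state.
- get_obs(): the state, without advancing time (a new reading comes with each control period).
- get_image(name): name is "side" or "top" or "wrist"; returns a dict with "color" (400x640x3 uint8, red, green, blue), "depth" (400x640 float32, m along the optical axis (not along the pixel's ray), 0 where there is no reading), "intrinsics" (3x3 intrinsics, pixels), "distortion" ([k1, k2, p1, p2, k3] as OpenCV has them; the pictures are not rectified), "origin" and "attitude" of the camera in the world. Camera axes: x right, y down, z forward; pixel columns grow to the right and rows downward; lengths in m; the calibration is good to about 2 mm. A picture is of the moment at which its call begins.
- finish_job(): hands the job in, once; it reports no verdict.
The state is a dict: "time": time; "joint_pos": joint angles; "dq": joint speeds; "effort": joint torques, N m; "tcp_pos": TCP position; "eef_rot": TCP orientation; "wrist_force": force on the tool from outside, world axes, zero at the start; "torque": the same for the moment, N m; "grip_width": finger opening in m.
Only numpy, scipy, OpenCV 4.12 (cv2) and the standard library are available. Lean on these libraries where they do the work, as an engineer would, in place of code of your own. Each camera call takes 0.05 s, during which the arm holds its last target.

## Task

Set the four brass finger planes out in the till in order of size, one to a bay, the largest (used first) in the end bay nearest the violin top that is being carved and the smallest at the far end. Each stands on its sole in the middle of its bay, lengthwise across the row (nose either way); put them down, do not drop them. Keep off the violin top and leave the dial gauge where it lies.

Things in the scene. Friction and masses are not known exactly. Their poses are not given: they have to be found in the camera images.
- plane_38_mid (a point): The smallest of 4 loose brass finger planes (boat-shaped, round ends, steel iron and dark wedge leaning back out of the top): 38 mm long, 18 wide, brass 20 high in its middle half, 12 at the ends; the iron stands 10 mm higher. Point: centre of the brass body, 10 mm above the flat sole. x along its length to the nose, y across its flat parallel cheeks, z up.
- plane_52_mid (a point): The second smallest of 4 loose brass finger planes (boat-shaped, round ends, steel iron and dark wedge leaning back out of the top): 52 mm long, 24 wide, brass 24 high in its middle half, 15 at the ends; the iron stands 12 mm higher. Point: centre of the brass body, 12 mm above the flat sole. x along its length to the nose, y across its flat parallel cheeks, z up.
- plane_66_mid (a point): The second largest of 4 loose brass finger planes (boat-shaped, round ends, steel iron and dark wedge leaning back out of the top): 66 mm long, 31 wide, brass 27 high in its middle half, 17 at the ends; the iron stands 14 mm higher. Point: centre of the brass body, 13.5 mm above the flat sole. x along its length to the nose, y across its flat parallel cheeks, z up.
- plane_82_mid (a point): The largest of 4 loose brass finger planes (boat-shaped, round ends, steel iron and dark wedge leaning back out of the top): 82 mm long, 38 wide, brass 30 high in its middle half, 19 at the ends; the iron stands 15 mm higher. Point: centre of the brass body, 15 mm above the flat sole. x along its length to the nose, y across its flat parallel cheeks, z up.
- bay_a: One of 4 alike cork-lined bays, 92 mm apart in a row in the dark wooden till (fixed); letters are in no order. Floor 88 mm along the row by 108 mm, between fillets 4 mm thick, 8 mm above the cork. Origin: centre of the bay under its 3 mm cork, 12 mm above the bench (planes stand 3 mm above the origin). y along the row, x lengthwise in the bay (across the row).
- bay_b: One of 4 alike cork-lined bays, 92 mm apart in a row in the dark wooden till (fixed); letters are in no order. Floor 88 mm along the row by 108 mm, between fillets 4 mm thick, 8 mm above the cork. Origin: centre of the bay under its 3 mm cork, 12 mm above the bench (planes stand 3 mm above the origin). y along the row, x lengthwise in the bay (across the row).
- bay_c: One of 4 alike cork-lined bays, 92 mm apart in a row in the dark wooden till (fixed); letters are in no order. Floor 88 mm along the row by 108 mm, between fillets 4 mm thick, 8 mm above the cork. Origin: centre of the bay under its 3 mm cork, 12 mm above the bench (planes stand 3 mm above the origin). y along the row, x lengthwise in the bay (across the row).
- bay_d: One of 4 alike cork-lined bays, 92 mm apart in a row in the dark wooden till (fixed); letters are in no order. Floor 88 mm along the row by 108 mm, between fillets 4 mm thick, 8 mm above the cork. Origin: centre of the bay under its 3 mm cork, 12 mm above the bench (planes stand 3 mm above the origin). y along the row, x lengthwise in the bay (across the row).
- violin_top_mid (a point): The violin top being carved: pale spruce plate 356 mm long (x) and 208 wide (y), terraced, with sound holes drawn on, held on a plywood board 420 x 220 mm, 39 mm high in all, fixed, at the left or right of the bench; a sharpening tray with two stones is at the other side. Point: centre of the plate's top, 35 mm above the bench.
- dial_gauge_mid (a point): Loose steel dial gauge lying face up among the planes: round, 56 mm across, 20 mm high, white face, stem reaching 60 mm from its centre along its -x. Point: its centre, 10 mm above the bench.
Things that resemble listed ones, but are neither listed nor needed, are in the scene too. What is shaped like the part that bears plane_82_mid but purple or turquoise is not meant.

How it is judged:
At the end, for the whole second after the job is handed in: Each plane at rest on its sole on its own bay's cork, within 13 mm of the bay's centre and 15 degrees of lengthwise; neighbours in size in neighbouring bays (under 130 mm apart); the largest in the end bay on the violin top's side (under 480 mm from its centre) ((horizontal distance between plane_38_mid and bay_a below 0.013 m or horizontal distance between plane_38_mid and bay_b below 0.013 m or horizontal distance between plane_38_mid and bay_c below 0.013 m or horizontal distance between plane_38_mid and bay_d below 0.013 m) and height (world z) of plane_38_mid between 0.022 and 0.028 m and angle between each of plane_38_mid, plane_52_mid, plane_66_mid, plane_82_mid's own z axis and vertical below 0.1 rad and angle between the x axis of each of plane_38_mid, plane_52_mid, plane_66_mid, plane_82_mid and the x axis of bay_a, either way round below 0.26 rad and linear speed of each of plane_38, plane_52, plane_66, plane_82 below 0.02 m/s and angular speed of each of plane_38, plane_52, plane_66, plane_82 below 0.2 rad/s and (horizontal distance between plane_52_mid and bay_a below 0.013 m or horizontal distance between plane_52_mid and bay_b below 0.013 m or horizontal distance between plane_52_mid and bay_c below 0.013 m or horizontal distance between plane_52_mid and bay_d below 0.013 m) and height (world z) of plane_52_mid between 0.024 and 0.03 m and (horizontal distance between plane_66_mid and bay_a below 0.013 m or horizontal distance between plane_66_mid and bay_b below 0.013 m or horizontal distance between plane_66_mid and bay_c below 0.013 m or horizontal distance between plane_66_mid and bay_d below 0.013 m) and height (world z) of plane_66_mid between 0.0255 and 0.0315 m and (horizontal distance between plane_82_mid and bay_a below 0.013 m or horizontal distance between plane_82_mid and bay_b below 0.013 m or horizontal distance between plane_82_mid and bay_c below 0.013 m or horizontal distance between plane_82_mid and bay_d below 0.013 m) and height (world z) of plane_82_mid between 0.027 and 0.033 m and horizontal distance between plane_38_mid and plane_52_mid below 0.13 m and horizontal distance between plane_52_mid and plane_66_mid below 0.13 m and horizontal distance between plane_66_mid and plane_82_mid below 0.13 m and horizontal distance between plane_82_mid and violin_top_mid below 0.48 m); the robot touches nothing.
It fails at once if a plane is dropped from more than about 2 cm (moves faster than 0.6 m/s with no finger on it) ((linear speed of plane_38 above 0.6 m/s and contact force between the fingers and plane_38 below 0.05 N) or (linear speed of plane_52 above 0.6 m/s and contact force between the fingers and plane_52 below 0.05 N) or (linear speed of plane_66 above 0.6 m/s and contact force between the fingers and plane_66 below 0.05 N) or (linear speed of plane_82 above 0.6 m/s and contact force between the fingers and plane_82 below 0.05 N)).
It fails at once if anything bears on the carved violin top or its board with more than 2 N (contact force between anything else and violin_top above 2 N).
It fails at once if the dial gauge is shifted by more than 10 mm (distance of dial_gauge_mid from where it was at the start of the episode above 0.01 m).
It also fails if it takes over 120 s, if anything falls off the work surface, if the arm or the gripper's body presses on something with over 40 N, if the wrist force passes 120 N, or if a joint passes its speed limit or range.

## Working session

There is one attempt and no reset: what is moved stays moved. The work goes in short steps, Python scripts to look and compute and a tool call to move; the robot and the scene stay as the last step left them, time stands still between calls to the robot, and variables do not carry over. Pictures are saved under pics/ and viewed, and the job is handed in when it is done.

Besides the shell and the picture viewer there is one more tool, called after "Call:" by a JSON object that holds its "op" and its "data". jog_arm: Moves the arm, as the interface text tells. Its arguments: {"type":"object","properties":{"deltas":{"type":"string"},"newtons":{"type":"number"}},"required":["deltas"]}

```bash
mkdir -p pics
cat > h.py <<'E'
from workcell import *
import numpy as np, cv2
def snap(n,f):
    im=get_image(n); cv2.imwrite('pics/'+f+'.png',im['color'][:,:,::-1]); np.savez('pics/'+f+'.npz',**im); return im
E
python3 - <<'E'
from h import *
o=get_obs()
for k,v in o.items(): print(k,np.round(v,4))
for n in ['top','side','wrist']:
    im=snap(n,n+'0'); print(n,im['intrinsics'],im['distortion'],im['origin'],im['attitude'])
import workcell; print([x for x in dir(workcell) if x[0]!='_'])
try: print(pinch_z)
except Exception as e: print(e)
E
```

```text
time 0.0
joint_pos [ 1.1624  0.3329 -0.0647  1.4609  0.0216  1.3499 -0.0885]
dq [ 0.0009 -0.0024  0.0006 -0.0006  0.0005  0.0011 -0.0004]
effort [-4.00000e-04 -6.23249e+01  2.45000e-02 -3.89905e+01 -6.13000e-02
  3.96000e-02  2.00000e-04]
tcp_pos [ 0.235  -0.5787  0.2218]
eef_rot [-3.082e+00 -6.020e-01  6.000e-04]
wrist_force [ 0.0337  0.0968 -0.6973]
torque [-0.0393 -0.0129 -0.0132]
grip_width 0.0872
top [[386.1640089    0.         316.86927142]
 [  0.         386.1640089  198.70704284]
 [  0.           0.           1.        ]] [0.03119971 0.         0.         0.         0.        ] [0.3910686  0.02304775 1.07455426] [-2.17446242  2.12745183 -0.20782486]
side [[365.17808167   0.         318.32998099]
 [  0.         365.17808167 200.72628667]
 [  0.           0.           1.        ]] [-0.02562042  0.          0.          0.          0.        ] [0.27415661 0.76368648 0.5832323 ] [-0.46552052  2.58900426 -1.37874541]
wrist [[286.55061424   0.         324.02559794]
 [  0.         286.55061424 198.64755029]
 [  0.           0.           1.        ]] [-0.00977622  0.          0.          0.          0.        ] [ 0.311664   -0.54901292  0.38489954] [ 2.39131622 -1.61168945 -0.2430579 ]
['PlanningError', 'finish_job', 'get_image', 'get_obs', 'pinch_z']
0.0187
```

View pics/top0.png

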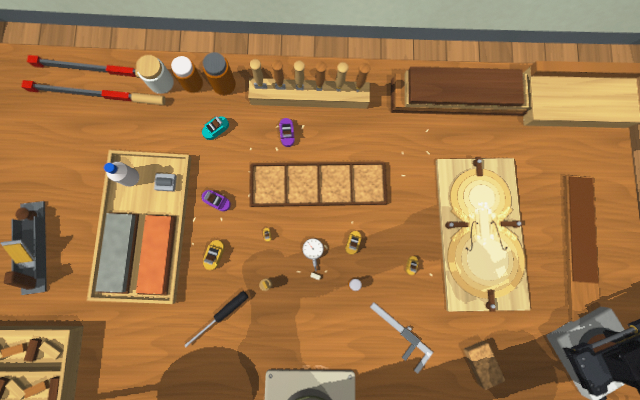

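View pics/side0.png

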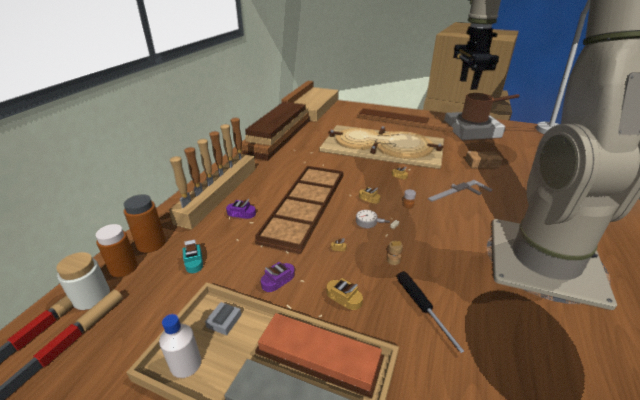

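View pics/wrist0.png

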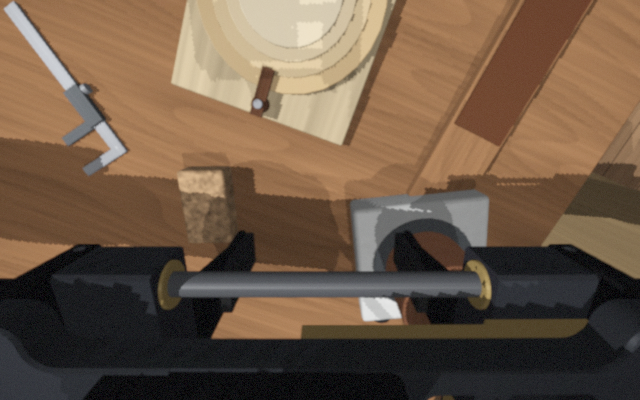

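The top view shows the till at about (318,184) and the violin top at right (482,235), which is -y. The brass planes are at (213,254), (267,234), (354,241) and (412,265), and the gauge is at (313,249). Next I'll measure them.

```bash
cat >> h.py <<'E'
from scipy.spatial.transform import Rotation as R
def rotm(a):
    a=np.asarray(a); return R.from_rotvec(a).as_matrix() if a.shape==(3,) else a
def world(im):
    h,w=im['depth'].shape
    uu,vv=np.meshgrid(np.arange(w),np.arange(h))
    p=cv2.undistortPoints(np.stack([uu,vv],-1).reshape(-1,1,2).astype(np.float64),im['intrinsics'],im['distortion']).reshape(h,w,2)
    d=im['depth'][...,None]
    c=np.concatenate([p*d,d],-1)
    return c@rotm(im['attitude']).T+im['origin'], np.concatenate([p,np.ones((h,w,1))],-1)@rotm(im['attitude']).T
def onplane(im,uv,z):
    p=cv2.undistortPoints(np.array(uv,float).reshape(-1,1,2),im['intrinsics'],im['distortion']).reshape(-1,2)
    r=np.c_[p,np.ones(len(p))]@rotm(im['attitude']).T
    return im['origin']+r*((z-im['origin'][2])/r[:,2:])
E
python3 - <<'E'
from h import *
im=dict(np.load('pics/top0.npz'))
W,_=world(im)
c=im['color']
cv2.imwrite('pics/crop1.png',cv2.resize(c[150:300,180:440,::-1],(780,450),interpolation=cv2.INTER_CUBIC))
hsv=cv2.cvtColor(c,cv2.COLOR_RGB2HSV)
for n,(u,v) in dict(p82=(213,254),p38=(267,234),p66=(354,241),p52=(412,265)).items():
    s=slice(v-22,v+23),slice(u-22,u+23)
    z=W[...,2][s]; P=W[s]
    zb=np.median(z)
    m=(z>0.008)&(np.hypot(P[...,0]-W[v,u,0],P[...,1]-W[v,u,1])<.055)
    n_,lab=cv2.connectedComponents(m.astype(np.uint8)); 
    l=np.bincount(lab[m]).argmax(); m=lab==l
    q=P[m][:,:2].astype(np.float32); r=cv2.minAreaRect(q)
    print(n,'bench',zb,'n',m.sum(),'rect',np.round(r[0],4),np.round(r[1],4),r[2],'mean',q.mean(0),'zmax',P[m][:,2].max())
    w,V=np.linalg.eigh(np.cov(q.T)); print(' axis yaw',np.degrees(np.arctan2(V[1,1],V[0,1]))%180)
for uv in [(250,165),(383,165),(387,204),(251,205),(318,184),(313,249)]: print(uv,W[uv[1],uv[0]])
E
```

```text
p82 bench 0.0015201401826372418 n 430 rect [0.407  0.2675] [0.0384 0.08  ] 72.52989959716797 mean [0.40661803 0.26554587] zmax 0.04827499062976681
 axis yaw 163.49960866543103
p38 bench 0.0008572674639337752 n 84 rect [0.4637 0.1276] [0.0338 0.0182] 7.789490699768066 mean [0.4635716  0.12706628] zmax 0.032037022487554134
 axis yaw 15.705603126720888
p66 bench 0.0011239246017169524 n 252 rect [ 0.4469 -0.108 ] [0.0309 0.0644] 74.20439147949219 mean [ 0.44627124 -0.10702118] zmax 0.04246293506729781
 axis yaw 162.48766525350314
p52 bench 0.0010034651832435681 n 169 rect [ 0.3883 -0.2707] [0.0242 0.0502] 75.47492218017578 mean [ 0.38864067 -0.26902488] zmax 0.03754279721358067
 axis yaw 164.51691400750636
(250, 165) [0.65601157 0.18135417 0.01289837]
(383, 165) [ 0.66420522 -0.19258923  0.0211405 ]
(387, 204) [0.3910686  0.02304775 1.07455426]
(251, 205) [0.54093272 0.17159583 0.02518494]
(318, 184) [ 0.60490563 -0.01037316  0.02131847]
(313, 249) [ 4.25309066e-01 -2.05534801e-04  2.11526588e-02]
```

View pics/crop1.png

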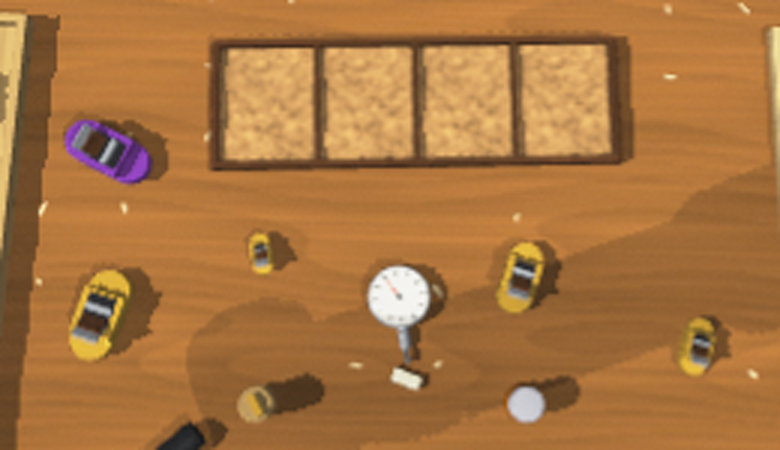

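Run:
```python
from h import *
im=dict(np.load('pics/top0.npz'))
W,_=world(im); c=im['color']
hsv=cv2.cvtColor(c,cv2.COLOR_RGB2HSV)
# cork blobs in till
sub=np.zeros(c.shape[:2],np.uint8); sub[160:210,240:395]=1
g=c.astype(int).sum(2)
print(hsv[184,270],hsv[184,286],hsv[184,302],hsv[150,320])
m=((g>330)&(sub>0)).astype(np.uint8)
inner=np.zeros_like(m); inner[164:207,250:388]=1; m&=inner
n,lab,st,ce=cv2.connectedComponentsWithStats(m,connectivity=4)
C=[]
for i in range(1,n):
    if st[i,4]>300:
        pts=np.argwhere(lab==i)[:,::-1]
        w=onplane(im,pts.astype(float),0.015); r=cv2.minAreaRect(w[:,:2].astype(np.float32))
        print(st[i],'centre',w.mean(0)[:2],'rect',np.round(r[0],4),np.round(r[1],4),r[2]); C.append(r[0])
C=np.array(C);C=C[C[:,1].argsort()]
print(np.linalg.norm(np.diff(C,axis=0),axis=1)); d=C[-1]-C[0]; print('row dir deg',np.degrees(np.arctan2(d[1],d[0])))
# dark frame
dk=(g<250)&(sub>0)&(W[...,2]>0.010)
pts=np.argwhere(dk)[:,::-1].astype(float); w=onplane(im,pts,0.023); r=cv2.minAreaRect(w[:,:2].astype(np.float32)); print('frame',r)
# violin
print('violin',W[235,482])
# planes by colour: brass mask
for n_,(u,v) in dict(p82=(213,254),p38=(267,234),p66=(354,241),p52=(412,265)).items():
    s=slice(v-20,v+21),slice(u-20,u+21)
    hh=hsv[s]; m=(hh[...,0]>19)&(hh[...,0]<32)&(hh[...,1]>120)&(hh[...,2]>90)
    m=cv2.morphologyEx(m.astype(np.uint8),cv2.MORPH_CLOSE,np.ones((5,5),np.uint8))
    k,l,st,ce=cv2.connectedComponentsWithStats(m); j=1+st[1:,4].argmax()
    pts=np.argwhere(l==j)[:,::-1]+[u-20,v-20]
    w=onplane(im,pts.astype(float),0.012); r=cv2.minAreaRect(w[:,:2].astype(np.float32))
    e,V=np.linalg.eigh(np.cov(w[:,:2].T)); print(n_,st[j],np.round(r[0],4),np.round(r[1],4),r[2],'mean',w.mean(0)[:2],'yaw',np.degrees(np.arctan2(V[1,1],V[0,1]))%180)
```

```text
[ 16 139 211] [ 14 146  91] [ 16 139 211] [ 14 170 182]
[ 321  165   30   38 1064] centre [ 0.60972164 -0.05983279] rect [ 0.6093 -0.0596] [0.1057 0.0818] 1.5568516254425049
[ 353  165   31   37 1050] centre [ 0.6131233  -0.15100962] rect [ 0.613  -0.1509] [0.1037 0.0815] 1.900669813156128
[ 255  166   30   38 1087] centre [0.60234466 0.12428925] rect [0.6018 0.1247] [0.1051 0.0808] 1.8717187643051147
[ 288  166   30   37 1063] centre [0.60528138 0.03275172] rect [0.6054 0.0328] [0.1027 0.0812] 1.5917696952819824
[0.09141282 0.09244136 0.09196317]
row dir deg 92.33130760494711
frame ((0.6063880324363708, -0.010614275932312012), (0.12146075069904327, 0.37685102224349976), 2.292642831802368)
violin [ 0.47256471 -0.45750857  0.0341322 ]
p82 [ 10   6  21  30 292] [0.4065 0.2687] [0.0429 0.0798] 73.235595703125 mean [0.40765261 0.26614889] yaw 164.68478021330898
p38 [16 14  8 13 50] [0.4636 0.127 ] [0.0345 0.0176] 13.493119239807129 mean [0.46566482 0.12582699] yaw 17.15339219050415
p66 [ 12  10  15  23 176] [ 0.4469 -0.1103] [0.0321 0.0643] 71.86656951904297 mean [ 0.44746778 -0.10956154] yaw 162.31750714040453
p52 [ 14  11  12  19 110] [ 0.3882 -0.2714] [0.0276 0.05  ] 74.65151977539062 mean [ 0.38990196 -0.26847449] yaw 158.16678144614593
```

```bash
cat >> h.py <<'E'
def go(x,y,z,yaw):
    o=get_obs(); Rc=R.from_rotvec(o['eef_rot']); t=np.radians(yaw)
    Rt=R.from_matrix(np.array([[np.cos(t),np.sin(t),0],[np.sin(t),-np.cos(t),0],[0,0,-1]]))
    d=Rc.inv().apply(np.array([x,y,z])-o['tcp_pos'])*100
    r=np.degrees((Rc.inv()*Rt).as_rotvec())
    print('delta cm',np.round(d,2),'rot deg',np.round(r,1),'now',np.round(o['tcp_pos'],4),'w',round(float(o['grip_width']),4),'F',np.round(o['wrist_force'],1),'t',round(o['time'],2),'q7',round(o['joint_pos'][6],2))
E
python3 - <<'E'
from h import *
im=dict(np.load('pics/top0.npz'));W,_=world(im)
for n,(x,y) in dict(p82=(.407,.2675),p38=(.4636,.1275),p66=(.4469,-.109),p52=(.3883,-.271),b1=(.613,-.151),b4=(.602,.1245)).items():
    m=(abs(W[...,0]-x)<.06)&(abs(W[...,1]-y)<.12)&(np.hypot(W[...,0]-x,W[...,1]-y)>.06)
    print(n,W[m][:,2].max(), W[m][W[m][:,2].argmax()])
m=(W[...,1]<-.33)&(W[...,1]>-.58)&(W[...,0]>.25)&(W[...,0]<.68); print('violin max',W[m][:,2].max())
go(.3883,-.271,.12,-16)
E
```

```text
p82 0.04631225156685814 [0.4380002  0.38380659 0.04631225]
p38 0.03277929869685825 [0.41757248 0.24632614 0.0327793 ]
p66 0.02755816947747336 [ 4.09155964e-01 -3.97620354e-04  2.75581695e-02]
p52 0.034804784588750026 [ 0.44129242 -0.38796331  0.03480478]
b1 0.028475095146446527 [ 0.66928015 -0.12932289  0.0284751 ]
b4 0.028493754466454302 [0.66062712 0.07993508 0.02849375]
violin max 0.3952587428005385
delta cm [ 25.78 -22.74  10.22] rot deg [-0.1  0.  38.1] now [ 0.2351 -0.5788  0.222 ] w 0.0863 F [-0.6 -0.  -0.4] t 0.15 q7 -0.09
```

Call:
{"op": "jog_arm", "data": {"deltas": "7 -6 2 0 0 8 -1; 13 -12 2 0 0 16 -1; 20 -18 2 0 0 24 -1; 25.8 -22.7 2 0 0 32 -1; 25.8 -22.7 4 0 0 38 -0.2; 25.8 -22.7 6 0 0 38 -0.2; 25.8 -22.7 8 0 0 38 -0.2; 25.8 -22.7 8 0 0 38 -0.2; 25.8 -22.7 8 0 0 38 -0.2", "newtons": 35}}

```text
time: 1.05
tcp_pos: [0.3887, -0.2699, 0.1414]
eef_rot: [-3.111, 0.429, 0.003]
wrist_force: [0.2, -0.1, 1.0]
grip_width: 0.0561
```

Run:
```python
from h import *
snap('wrist','wrist1'); snap('top','top1'); go(.3883,-.271,.12,-16);go(.3883,-.271,.005,-16)
```

```text
delta cm [-0.07 -0.19  2.31] rot deg [ 0. -0.  0.] now [ 0.3885 -0.273   0.1431] w 0.054 F [ 0.1 -1.5 -0.2] t 1.15 q7 -1.35
delta cm [-0.08 -0.2  13.81] rot deg [ 0. -0.  0.] now [ 0.3885 -0.273   0.1431] w 0.054 F [ 0.1 -1.5 -0.2] t 1.15 q7 -1.35
```

View pics/wrist1.png

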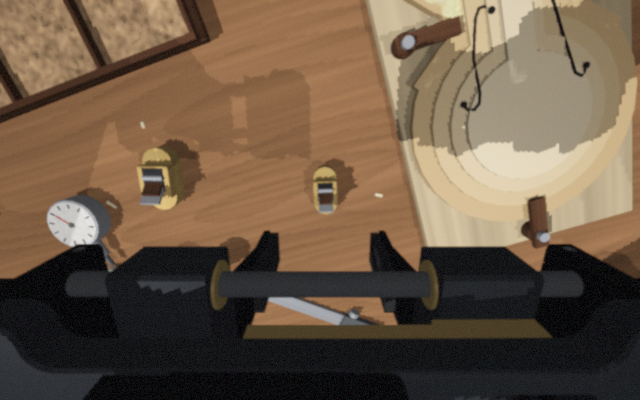

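Run:
```python
from h import *
im=dict(np.load('pics/wrist1.npz'));W,_=world(im)
hsv=cv2.cvtColor(im['color'],cv2.COLOR_RGB2HSV)
for u0,u1,v0,v1 in [(295,350,155,230),(130,190,140,220)]:
    P=W[v0:v1,u0:u1]; m=(P[...,2]>.008)
    n,l=cv2.connectedComponents(m.astype(np.uint8)); m=l==np.bincount(l[m]).argmax()
    q=P[m][:,:2].astype(np.float32); print(cv2.minAreaRect(q),q.mean(0), m.sum())
```

```text
((0.4171777367591858, -0.2794831693172455), (0.023586072027683258, 0.1061183512210846), 74.72733306884766) [ 0.3941318  -0.27323765] 1017
((0.4701601266860962, -0.1864451915025711), (0.06026514247059822, 0.2040920853614807), 15.575155258178711) [ 0.45045996 -0.11622471] 2225
```

Call:
{"op": "jog_arm", "data": {"deltas": "0 0 4 0 0 0 -0.2; 0 0 8 0 0 0 -0.2; 0 0 11 0 0 0 -0.2; 0 0 12.5 0 0 0 -0.2; 0 -0.05 13.6 0 0 0 -0.2; 0 -0.05 13.6 0 0 0 -0.2; 0 -0.05 13.6 0 0 0 1; 0 -0.05 13.6 0 0 0 1; 0 -0.05 13.6 0 0 0 1; 0 -0.05 13.6 0 0 0 1; 0 -0.05 13.6 0 0 0 1; 0 -0.05 13.6 0 0 0 1"}}

```text
time: 2.35
tcp_pos: [0.3892, -0.2714, 0.007]
eef_rot: [3.111, -0.434, 0.001]
wrist_force: [-1.0, 1.4, 6.3]
grip_width: 0.0235
```

Run:
```python
from h import *
snap('side','side2'); go(.3883,-.271,.12,-16);go(.6055,.0327,.12,2.3)
im=dict(np.load('pics/side2.npz'));cv2.imwrite('pics/s2c.png',cv2.resize(im['color'][130:230,330:460,::-1],(780,600)))
```

```text
delta cm [-9.00e-02 -1.00e-02 -1.13e+01] rot deg [ 0.  -0.   0.1] now [ 0.3892 -0.2714  0.007 ] w 0.0239 F [-1.4  0.6  6.7] t 2.4 q7 -1.41
delta cm [ 12.48 -35.16 -11.3 ] rot deg [  0.   -0.  -18.2] now [ 0.3892 -0.2714  0.007 ] w 0.0239 F [-1.4  0.6  6.7] t 2.4 q7 -1.41
```

View pics/s2c.png

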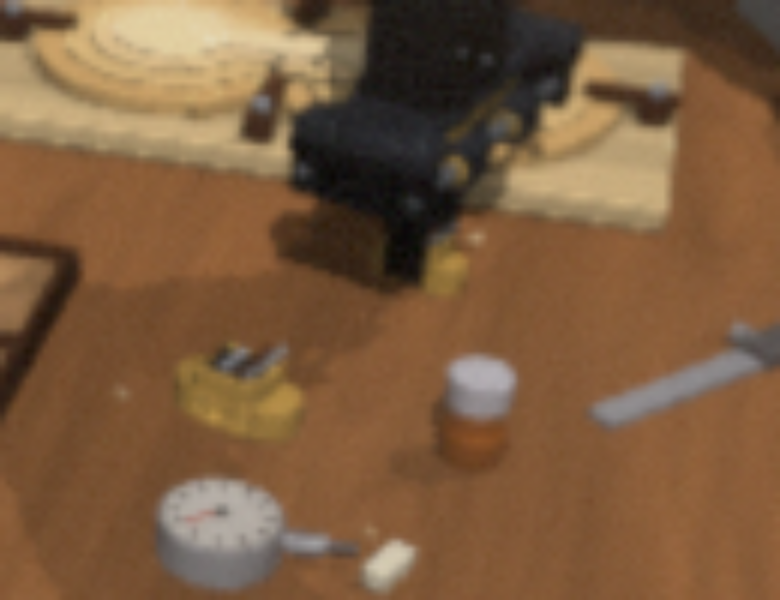

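Call:
{"op": "jog_arm", "data": {"deltas": "0 0 -1 0 0 0 1; 0 0 -4 0 0 0 1; 0 0 -8 0 0 0 1; 1 -4 -10 0 0 -3 1; 3 -8 -11 0 0 -6 1; 5 -12 -11 0 0 -9 1; 6 -16 -11 0 0 -12 1; 7.5 -20 -11 0 0 -15 1; 9 -24 -11 0 0 -18 1; 10 -28 -11 0 0 -18 1; 11.5 -32 -11 0 0 -18 1; 12.5 -35.2 -11 0 0 -18 1"}}

```text
time: 3.6
tcp_pos: [0.6064, 0.0355, 0.1169]
eef_rot: [-3.141, -0.059, -0.0]
wrist_force: [-0.5, -0.4, -1.1]
grip_width: 0.0239
```

Call:
{"op": "jog_arm", "data": {"deltas": "0 0 0 0 0 0 1; 0 0 0 0 0 0 1; 0 0 0 0 0 0 1"}}

```text
time: 3.9
tcp_pos: [0.6052, 0.0318, 0.1165]
eef_rot: [3.14, 0.056, -0.001]
wrist_force: [-0.0, 0.2, -0.7]
grip_width: 0.0236
```

Run:
```python
from h import *
snap('side','side3'); snap('wrist','wrist3');go(.6055,.0327,.022,2.3)
im=dict(np.load('pics/side3.npz'));cv2.imwrite('pics/s3c.png',cv2.resize(im['color'][120:270,230:430,::-1],(800,600)))
```

```text
delta cm [ 0.03 -0.12  9.47] rot deg [ 0.1  0.  -0.3] now [0.6053 0.0316 0.1167] w 0.0234 F [-0.5  0.3 -0.8] t 4.0 q7 -1.82
```

View pics/s3c.png

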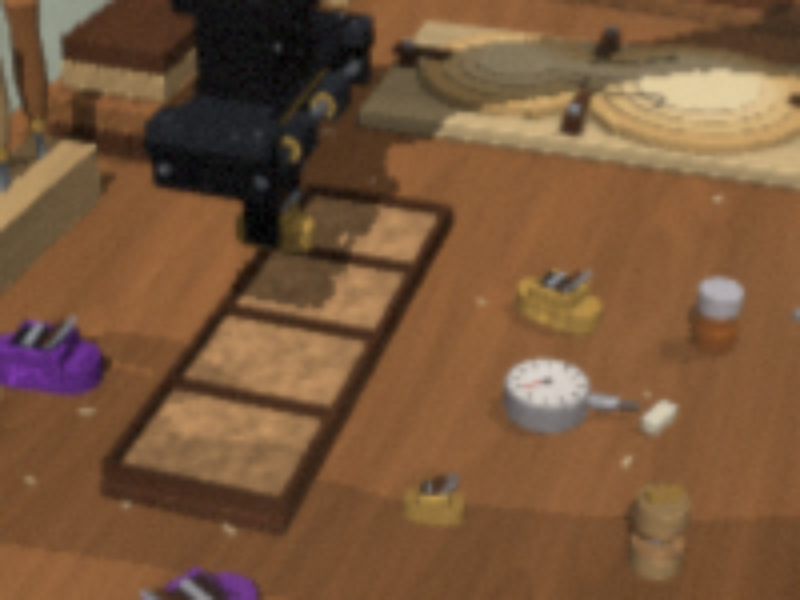

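View pics/wrist3.png

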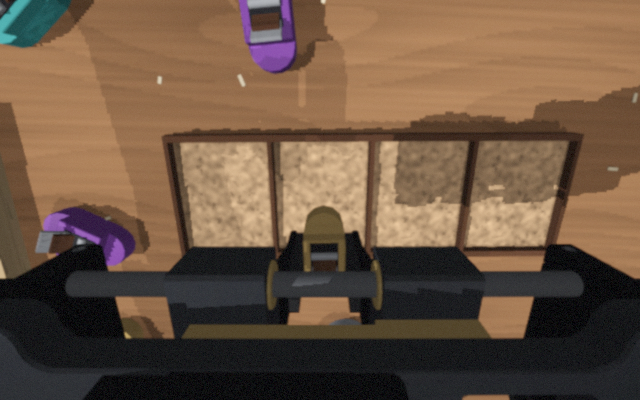

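Call:
{"op": "jog_arm", "data": {"deltas": "0 0 3 0 0 0 1; 0 0 6 0 0 0 1; 0 0 8 0 0 0 1; 0 0 8.8 0 0 0 1; 0 0 9.2 0 0 0 1; 0 0 9.4 0 0 0 1; 0 0 9.4 0 0 0 1; 0 0 9.4 0 0 0 1"}}

```text
time: 4.8
tcp_pos: [0.6062, 0.0331, 0.0235]
eef_rot: [3.141, 0.058, 0.002]
wrist_force: [-0.3, 0.0, -1.6]
grip_width: 0.0242
```

Run:
```python
from h import *
go(.6055,.0327,.022,2.3)
```

```text
delta cm [-0.07  0.04  0.15] rot deg [ 0.  -0.1 -0.2] now [0.6062 0.0331 0.0235] w 0.0242 F [-0.3  0.  -1.6] t 4.8 q7 -1.86
```

Call:
{"op": "jog_arm", "data": {"deltas": "0 0 0.1 0 0 0 1; 0 0 0.15 0 0 0 1; 0 0 0.15 0 0 0 1"}}

```text
time: 5.1
tcp_pos: [0.6061, 0.0331, 0.0221]
eef_rot: [3.141, 0.058, 0.002]
wrist_force: [-2.6, -0.6, 6.1]
grip_width: 0.0243
```

Contact (6 N). Release and lift.

Call:
{"op": "jog_arm", "data": {"deltas": "0 0 0 0 0 0 0.2; 0 0 0 0 0 0 0.1; 0 0 0 0 0 0 0; 0 0 0 0 0 0 0; 0 0 -2 0 0 0 0; 0 0 -6 0 0 0 0; 0 0 -10 0 0 0 0; 0 0 -10 0 0 0 -0.4; 0 0 -10 0 0 0 -0.4"}}

```text
time: 6.0
tcp_pos: [0.6062, 0.0331, 0.1219]
eef_rot: [3.141, 0.057, 0.003]
wrist_force: [-0.1, 0.2, -0.7]
grip_width: 0.0525
```

Run:
```python
from h import *
snap('wrist','wrist4');go(.4469,-.109,.12,-17)
```

```text
delta cm [-16.35  13.61   0.07] rot deg [ 0.   0.  19.1] now [0.6053 0.0329 0.1206] w 0.0557 F [ 0.4  0.1 -0.6] t 6.05 q7 -1.81
```

View pics/wrist4.png

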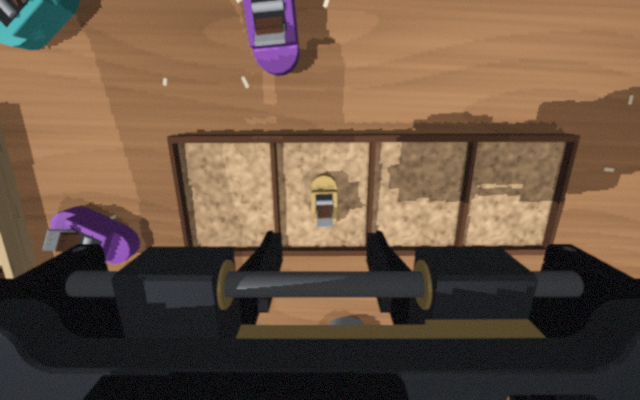

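Call:
{"op": "jog_arm", "data": {"deltas": "-4 3.5 0 0 0 5 -0.4; -8 7 0 0 0 10 -0.4; -12 10 0 0 0 15 -0.4; -16.3 13.6 0 0 0 19 -0.4; -16.3 13.6 0 0 0 19 -0.4; -16.3 13.6 3 0 0 19 -0.4; -16.3 13.6 5 0 0 19 -0.4; -16.3 13.6 5 0 0 19 -0.4; -16.3 13.6 5 0 0 19 -0.4"}}

```text
time: 6.95
tcp_pos: [0.4474, -0.1084, 0.0707]
eef_rot: [-3.107, 0.46, 0.003]
wrist_force: [1.4, 0.2, -0.2]
grip_width: 0.0609
```

Run:
```python
from h import *
snap('wrist','wrist5');go(.4469,-.109,.007,-17)
```

```text
delta cm [-0.09  0.08  6.44] rot deg [-0.   0.   0.1] now [ 0.448  -0.1085  0.0714] w 0.061 F [ 0.3 -0.1  0.7] t 7.0 q7 -1.79
```

View pics/wrist5.png

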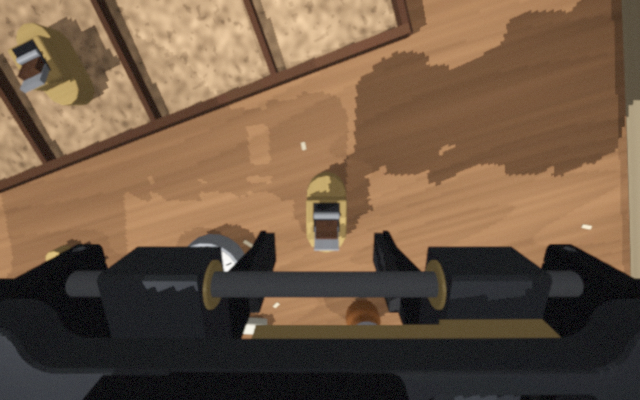

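Call:
{"op": "jog_arm", "data": {"deltas": "0 0.05 3 0 0 0 -0.4; 0 0.05 5 0 0 0 -0.4; 0 0.05 6.2 0 0 0 -0.4; 0 0.05 6.4 0 0 0 -0.4; 0 0.05 6.4 0 0 0 1; 0 0.05 6.4 0 0 0 1; 0 0.05 6.4 0 0 0 1; 0 0.05 6.4 0 0 0 1; 0 0.05 6.4 0 0 0 1; 0 0.05 6.4 0 0 0 1"}}

```text
time: 8.0
tcp_pos: [0.4478, -0.1094, 0.0075]
eef_rot: [3.107, -0.462, 0.001]
wrist_force: [-1.7, -0.2, 5.5]
grip_width: 0.0306
```

Run:
```python
from h import *
go(.6094,-.0597,.12,2.3)
```

```text
delta cm [ 14.02  -9.45 -11.24] rot deg [  0.   -0.  -19.2] now [ 0.4478 -0.1094  0.0075] w 0.0306 F [-1.7 -0.2  5.5] t 8.0 q7 -1.83
```

Call:
{"op": "jog_arm", "data": {"deltas": "0 0 -1 0 0 0 1; 0 0 -4 0 0 0 1; 0 0 -8 0 0 0 1; 3 -2 -10 0 0 -4 1; 6 -4 -10 0 0 -8 1; 9 -6 -10 0 0 -12 1; 12 -8 -10 0 0 -16 1; 14 -9.4 -10 0 0 -19 1; 14 -9.4 -10 0 0 -19 1; 14 -9.4 -10 0 0 -19 1; 14 -9.4 -10 0 0 -19 1"}}

```text
time: 9.1
tcp_pos: [0.6079, -0.0606, 0.1071]
eef_rot: [3.141, 0.056, -0.001]
wrist_force: [-0.5, -0.8, -1.9]
grip_width: 0.0306
```

Run:
```python
from h import *
snap('wrist','wrist6');go(.6094,-.0597,.0225,2.3)
```

```text
delta cm [ 0.15 -0.1   8.47] rot deg [ 0.   0.  -0.3] now [ 0.608  -0.0607  0.1072] w 0.0307 F [-0.6  0.2 -2.7] t 9.15 q7 -1.66
```

View pics/wrist6.png

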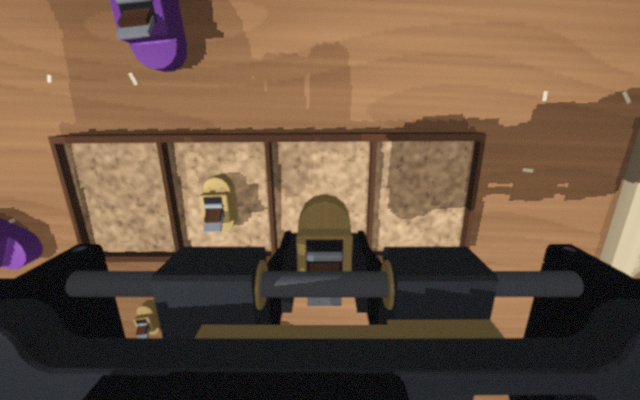

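Call:
{"op": "jog_arm", "data": {"deltas": "0.1 0 3 0 0 0 1; 0.1 0 6 0 0 0 1; 0.1 0 7.6 0 0 0 1; 0.1 0 8 0 0 0 1; 0.1 0 8.2 0 0 0 1; 0.1 0 8.35 0 0 0 1; 0.1 0 8.35 0 0 0 1; 0.1 0 8.35 0 0 0 1"}}

```text
time: 9.95
tcp_pos: [0.6104, -0.06, 0.0244]
eef_rot: [3.141, 0.058, 0.002]
wrist_force: [0.2, -0.2, -1.2]
grip_width: 0.0309
```

Call:
{"op": "jog_arm", "data": {"deltas": "0 0 0.08 0 0 0 1; 0 0 0.15 0 0 0 1; 0 0 0.15 0 0 0 1"}}

```text
time: 10.25
tcp_pos: [0.61, -0.06, 0.0225]
eef_rot: [3.141, 0.058, 0.001]
wrist_force: [-2.5, -1.7, 4.0]
grip_width: 0.0308
```

Call:
{"op": "jog_arm", "data": {"deltas": "0 0 0 0 0 0 0.2; 0 0 0 0 0 0 0.1; 0 0 0 0 0 0 0; 0 0 0 0 0 0 0; 0 0 -2 0 0 0 0; 0 0 -6 0 0 0 0; 0 0 -10 0 0 0 0; 0 0 -10 0 0 0 0; 0 0 -10 0 0 0 0"}}

```text
time: 11.15
tcp_pos: [0.6104, -0.0601, 0.123]
eef_rot: [3.141, 0.058, 0.003]
wrist_force: [-1.0, -0.5, -0.5]
grip_width: 0.0435
```

Run:
```python
from h import *
snap('wrist','wrist7');go(.4636,.1275,.08,12)
```

```text
delta cm [-13.9  -19.28   4.16] rot deg [ 0.   0.  -9.9] now [ 0.6096 -0.06    0.1216] w 0.0438 F [ 0.9 -0.5  0.2] t 11.2 q7 -1.65
```

View pics/wrist7.png

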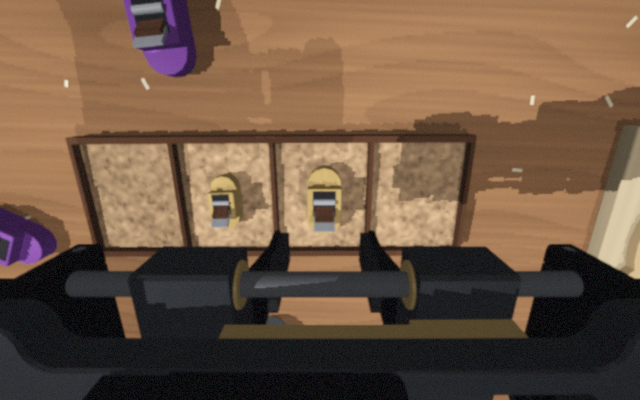

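The 66 plane stands in the second bay from the right, at (323,200). Next is the 38 plane.

Call:
{"op": "jog_arm", "data": {"deltas": "-3 -4 0 0 0 -2 0; -6 -8 0 0 0 -4 0; -9 -12 0 0 0 -6 0; -12 -16 0 0 0 -8 0; -13.9 -19.3 1 0 0 -10 0; -13.9 -19.3 4 0 0 -10 0; -13.9 -19.3 5 0 0 -10 0; -13.9 -19.3 5 0 0 -10 0; -13.9 -19.3 5 0 0 -10 0"}}

```text
time: 12.1
tcp_pos: [0.4642, 0.1271, 0.0721]
eef_rot: [-3.124, -0.329, 0.001]
wrist_force: [0.2, -0.5, 0.5]
grip_width: 0.0437
```

Run:
```python
from h import *
snap('wrist','wrist8');go(.4636,.1275,.006,12)
```

```text
delta cm [-0.09 -0.05  6.66] rot deg [-0. -0.  0.] now [0.4646 0.1272 0.0726] w 0.0431 F [-0.2  0.3  0.6] t 12.15 q7 -1.85
```

View pics/wrist8.png

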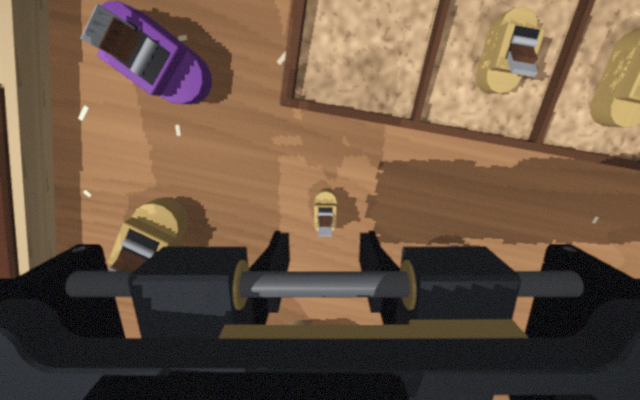

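Call:
{"op": "jog_arm", "data": {"deltas": "-0.05 0 3 0 0 0 0; -0.05 0 5 0 0 0 0; -0.05 0 6.3 0 0 0 0; -0.05 0 6.6 0 0 0 0; -0.05 0 6.6 0 0 0 1; -0.05 0 6.6 0 0 0 1; -0.05 0 6.6 0 0 0 1; -0.05 0 6.6 0 0 0 1; -0.05 0 6.6 0 0 0 1; -0.05 0 6.6 0 0 0 1"}}

```text
time: 13.15
tcp_pos: [0.4639, 0.1277, 0.0066]
eef_rot: [3.124, 0.331, 0.002]
wrist_force: [-1.5, -1.7, 6.3]
grip_width: 0.0175
```

Run:
```python
from h import *
go(.602,.1245,.12,2.3)
```

```text
delta cm [ 13.45   3.21 -11.32] rot deg [ 0.  -0.1  9.8] now [0.4639 0.1277 0.0066] w 0.0175 F [-1.5 -1.7  6.3] t 13.15 q7 -1.92
```

Call:
{"op": "jog_arm", "data": {"deltas": "0 0 -1 0 0 0 1; 0 0 -4 0 0 0 1; 0 0 -8 0 0 0 1; 3 1 -10 0 0 3 1; 6 2 -10 0 0 6 1; 10 3 -10 0 0 9 1; 13.5 3.2 -10 0 0 10 1; 13.5 3.2 -10 0 0 10 1; 13.5 3.2 -10 0 0 10 1; 13.5 3.2 -10 0 0 10 1"}}

```text
time: 14.15
tcp_pos: [0.6012, 0.1249, 0.1062]
eef_rot: [3.141, 0.059, -0.001]
wrist_force: [0.3, -0.2, 0.2]
grip_width: 0.0177
```

Run:
```python
from h import *
snap('wrist','wrist9');go(.602,.1245,.0216,2.3)
```

```text
delta cm [0.08 0.03 8.48] rot deg [ 0.   0.  -0.2] now [0.6012 0.1248 0.1064] w 0.0177 F [ 0.   0.3 -1. ] t 14.2 q7 -1.99
```

View pics/wrist9.png

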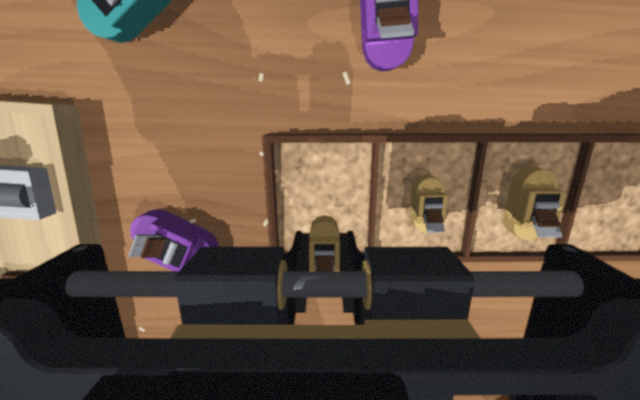

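Call:
{"op": "jog_arm", "data": {"deltas": "0.05 0 3 0 0 0 1; 0.05 0 6 0 0 0 1; 0.05 0 7.6 0 0 0 1; 0.05 0 8 0 0 0 1; 0.05 0 8.2 0 0 0 1; 0.05 0 8.35 0 0 0 1; 0.05 0 8.35 0 0 0 1; 0.05 0 8.35 0 0 0 1"}}

```text
time: 15.0
tcp_pos: [0.6031, 0.1248, 0.0234]
eef_rot: [-3.141, -0.058, -0.002]
wrist_force: [-1.0, 1.0, -0.5]
grip_width: 0.0176
```

Call:
{"op": "jog_arm", "data": {"deltas": "0 0 0.06 0 0 0 1; 0 0 0.12 0 0 0 1; 0 0 0.12 0 0 0 1"}}

```text
time: 15.3
tcp_pos: [0.6027, 0.1247, 0.0217]
eef_rot: [3.141, 0.058, 0.001]
wrist_force: [-0.5, -0.9, 3.6]
grip_width: 0.0176
```

Contact; release.

Call:
{"op": "jog_arm", "data": {"deltas": "0 0 0 0 0 0 0.5; 0 0 0 0 0 0 0.3; 0 0 0 0 0 0 0.3; 0 0 0 0 0 0 0.3; 0 0 -2 0 0 0 0.3; 0 0 -6 0 0 0 0.3; 0 0 -10 0 0 0 0.3; 0 0 -10 0 0 0 -0.6; 0 0 -10 0 0 0 -0.6"}}

```text
time: 16.2
tcp_pos: [0.6031, 0.1248, 0.1222]
eef_rot: [3.141, 0.057, 0.003]
wrist_force: [-0.7, -1.0, -1.0]
grip_width: 0.0397
```

Run:
```python
from h import *
snap('wrist','wrist10');go(.407,.2678,.12,-16.5)
```

```text
delta cm [-19.   -15.03   0.09] rot deg [ 0.   0.  18.6] now [0.6023 0.1246 0.1209] w 0.0429 F [-0.8 -0.6 -0. ] t 16.25 q7 -1.99
```

View pics/wrist10.png

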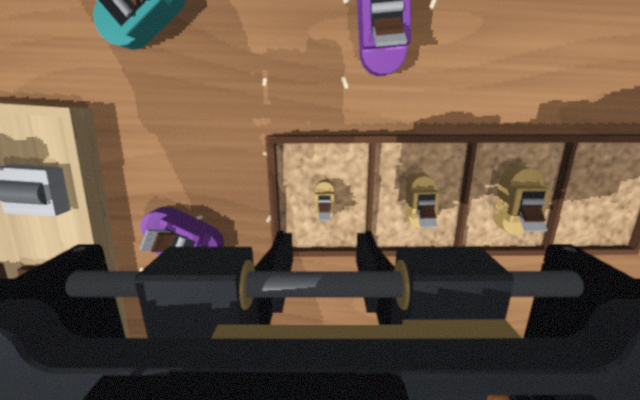

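The 38 plane stands in the left-end bay at (324,200). The 82 plane is next.

Call:
{"op": "jog_arm", "data": {"deltas": "-4 -3 0 0 0 4 -0.6; -8 -6 0 0 0 8 -0.6; -12 -9 0 0 0 12 -0.6; -16 -12 0 0 0 16 -0.6; -19 -15 0 0 0 18.5 -0.6; -19 -15 0 0 0 18.5 -0.6; -19 -15 4 0 0 18.5 -0.6; -19 -15 4 0 0 18.5 -0.6; -19 -15 4 0 0 18.5 -0.6"}}

```text
time: 17.15
tcp_pos: [0.4061, 0.2673, 0.0806]
eef_rot: [3.107, -0.446, -0.004]
wrist_force: [-0.1, -0.3, 0.9]
grip_width: 0.0697
```

Run:
```python
from h import *
snap('wrist','wrist11');go(.407,.2678,.008,-16.5)
```

```text
delta cm [-0.   -0.02  7.36] rot deg [0.  0.  0.1] now [0.407  0.2676 0.0816] w 0.0694 F [-0.2 -0.  -0.2] t 17.2 q7 -2.6
```

View pics/wrist11.png

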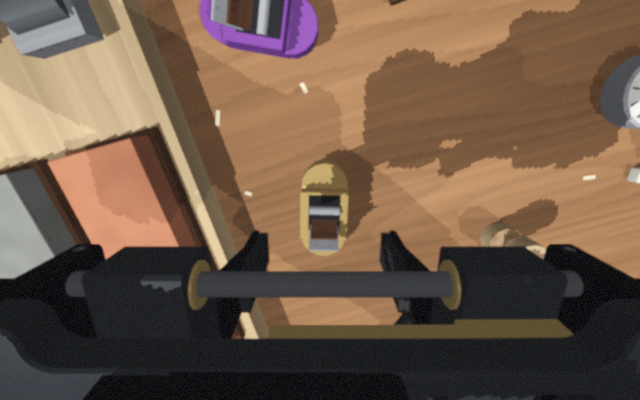

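The fit over the plane is good: it sits at (325,210), between fingers at 258 and 390. But joint 7 reads -2.6, which is its limit, so I'll lift and turn the tool half round to use the equivalent grasp.

Call:
{"op": "jog_arm", "data": {"deltas": "0 0 -1 0 0 -8 -0.6; 0 0 -3 0 0 -16 -0.6; 0 0 -5 0 0 -24 -0.6; 0 0 -5 0 0 -32 -0.6; 0 0 -5 0 0 -40 -0.6; 0 0 -5 0 0 -48 -0.6; 0 0 -5 0 0 -56 -0.6; 0 0 -5 0 0 -64 -0.6; 0 0 -5 0 0 -72 -0.6; 0 0 -5 0 0 -80 -0.6; 0 0 -5 0 0 -88 -0.6; 0 0 -5 0 0 -90 -0.6"}}

```text
time: 18.4
tcp_pos: [0.4081, 0.2673, 0.1327]
eef_rot: [2.512, 1.886, 0.002]
wrist_force: [0.1, -0.5, 0.6]
grip_width: 0.0697
```

Call:
{"op": "jog_arm", "data": {"deltas": "0 0 0 0 0 -8 -0.6; 0 0 0 0 0 -16 -0.6; 0 0 0 0 0 -24 -0.6; 0 0 0 0 0 -32 -0.6; 0 0 0 0 0 -40 -0.6; 0 0 0 0 0 -48 -0.6; 0 0 0 0 0 -56 -0.6; 0 0 0 0 0 -64 -0.6; 0 0 0 0 0 -72 -0.6; 0 0 0 0 0 -80 -0.6; 0 0 0 0 0 -88 -0.6; 0 0 0 0 0 -90 -0.6"}}

```text
time: 19.6
tcp_pos: [0.4081, 0.2673, 0.1327]
eef_rot: [0.442, 3.109, 0.001]
wrist_force: [0.1, -0.1, 0.3]
grip_width: 0.0695
```

Run:
```python
from h import *
print(np.round(get_obs()['joint_pos'],2))
snap('wrist','wrist12');go(.407,.2678,.008,163.5)
```

```text
[-0.09  0.15 -0.62  1.9   0.1   1.12  0.54]
delta cm [1.400e-01 1.000e-02 1.247e+01] rot deg [0.1 0.1 0.3] now [0.4082 0.2673 0.1327] w 0.0698 F [ 0.4 -0.7 -0.5] t 19.65 q7 0.54
```

View pics/wrist12.png

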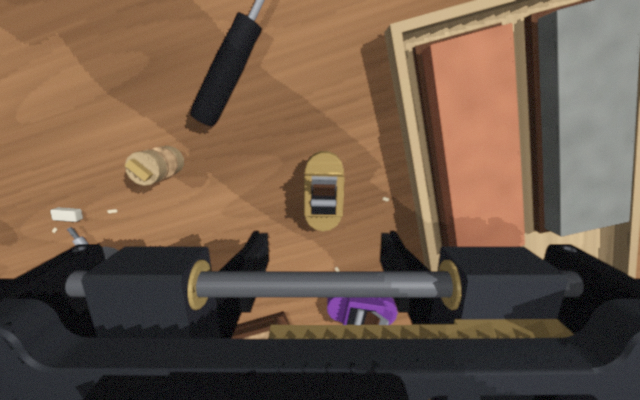

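Call:
{"op": "jog_arm", "data": {"deltas": "0.1 0 4 0 0 0 -0.6; 0.1 0 8 0 0 0 -0.6; 0.1 0 11 0 0 0 -0.6; 0.1 0 12.2 0 0 0 -0.6; 0.1 0 12.4 0 0 0 -0.6; 0.1 0 12.4 0 0 0 1; 0.1 0 12.4 0 0 0 1; 0.1 0 12.4 0 0 0 1; 0.1 0 12.4 0 0 0 1; 0.1 0 12.4 0 0 0 1; 0.1 0 12.4 0 0 0 1; 0.1 0 12.4 0 0 0 1", "newtons": 45}}

```text
time: 20.85
tcp_pos: [0.4065, 0.268, 0.0078]
eef_rot: [0.448, 3.109, -0.0]
wrist_force: [-1.5, -1.9, 7.5]
grip_width: 0.0373
```

Run:
```python
from h import *
go(.407,.2678,.12,163.5);go(.6131,-.151,.12,182.3)
```

```text
delta cm [ -0.06  -0.   -11.22] rot deg [-0.   0.   0.1] now [0.4065 0.268  0.0078] w 0.0373 F [-1.5 -1.9  7.5] t 20.85 q7 0.42
delta cm [-31.66 -34.36 -11.2 ] rot deg [ -0.    0.  -18.7] now [0.4065 0.268  0.0078] w 0.0373 F [-1.5 -1.9  7.5] t 20.85 q7 0.42
```

Call:
{"op": "jog_arm", "data": {"deltas": "0 0 -1 0 0 0 1; 0 0 -4 0 0 0 1; 0 0 -8 0 0 0 1; 0 0 -11 0 0 0 1; -3 -3.3 -12 0 0 -2 1; -6 -6.6 -12 0 0 -4 1; -9 -9.9 -12 0 0 -6 1; -12 -13.2 -12 0 0 -8 1; -15 -16.5 -12 0 0 -10 1; -18 -19.5 -12 0 0 -12 1; -20 -21.7 -12 0 0 -13 1; -20 -21.7 -12 0 0 -13 1"}}

```text
time: 22.05
tcp_pos: [0.5377, -0.0017, 0.1273]
eef_rot: [-0.102, -3.14, 0.002]
wrist_force: [-0.4, -0.2, -3.6]
grip_width: 0.0379
```

Run:
```python
from h import *
print(np.round(get_obs()['joint_pos'],2))
go(.6131,-.151,.12,182.3)
```

```text
[ 0.28  0.25 -0.41  1.79  0.11  1.12  1.34]
delta cm [ -8.49 -14.41   0.74] rot deg [-0.1 -0.  -6. ] now [ 0.5377 -0.0017  0.1273] w 0.0379 F [-0.4 -0.2 -3.6] t 22.05 q7 1.34
```

Call:
{"op": "jog_arm", "data": {"deltas": "-2 -3.5 0 0 0 -2 1; -4 -7 0 0 0 -4 1; -6 -10.5 0 0 0 -6 1; -8.5 -14.4 0 0 0 -6 1; -8.5 -14.4 0 0 0 -6 1; -8.5 -14.4 0 0 0 -6 1; -8.5 -14.4 0 0 0 -6 1"}}

```text
time: 22.75
tcp_pos: [0.6129, -0.1436, 0.1273]
eef_rot: [0.074, -3.14, -0.002]
wrist_force: [0.5, 0.3, -2.4]
grip_width: 0.0377
```

Run:
```python
from h import *
snap('wrist','wrist13');go(.6131,-.151,.023,182.3)
```

```text
delta cm [ 1.000e-02 -7.600e-01  1.045e+01] rot deg [ 0.1 -0.   0.4] now [ 0.6129 -0.1435  0.1275] w 0.0374 F [ 0.2 -0.2 -3.1] t 22.8 q7 1.67
```

View pics/wrist13.png

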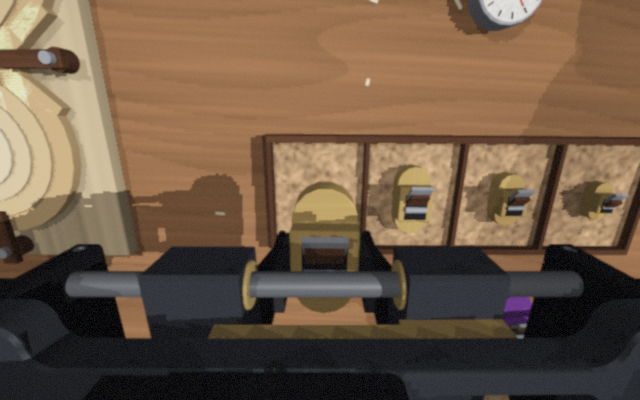

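Call:
{"op": "jog_arm", "data": {"deltas": "0 -0.75 0 0 0 0 1; 0 -0.75 3 0 0 0 1; 0 -0.75 6 0 0 0 1; 0 -0.75 8.5 0 0 0 1; 0 -0.75 9.5 0 0 0 1; 0 -0.75 10 0 0 0 1; 0 -0.75 10.2 0 0 0 1; 0 -0.75 10.3 0 0 0 1; 0 -0.75 10.3 0 0 0 1; 0 -0.75 10.3 0 0 0 1"}}

```text
time: 23.8
tcp_pos: [0.614, -0.1531, 0.0252]
eef_rot: [-0.071, 3.14, -0.001]
wrist_force: [0.2, -0.6, -2.8]
grip_width: 0.0377
```

Run:
```python
from h import *
go(.6131,-.151,.023,182.3)
```

```text
delta cm [0.08 0.21 0.22] rot deg [-0.   0.1  0.3] now [ 0.614  -0.1531  0.0252] w 0.0377 F [ 0.2 -0.6 -2.8] t 23.8 q7 1.66
```

Call:
{"op": "jog_arm", "data": {"deltas": "0 0.2 0 0 0 0 1; 0 0.2 0.08 0 0 0 1; 0 0.2 0.15 0 0 0 1; 0 0.2 0.2 0 0 0 1; 0 0.2 0.2 0 0 0 1"}}

```text
time: 24.3
tcp_pos: [0.6135, -0.1508, 0.0229]
eef_rot: [-0.072, 3.141, -0.0]
wrist_force: [-3.6, 1.3, 5.3]
grip_width: 0.0379
```

Call:
{"op": "jog_arm", "data": {"deltas": "0 0 0 0 0 0 0; 0 0 0 0 0 0 -0.1; 0 0 0 0 0 0 -0.1; 0 0 0 0 0 0 -0.1; 0 0 -2 0 0 0 -0.1; 0 0 -6 0 0 0 -0.1; 0 0 -10 0 0 0 -0.1; 0 0 -13 0 0 0 -0.1; 9 0 -13 0 0 0 -0.1; 14 0 -13 0 0 0 -0.1; 18 0 -13 0 0 0 -0.1; 18 0 -13 0 0 0 -0.1"}}

```text
time: 25.5
tcp_pos: [0.4304, -0.1596, 0.1521]
eef_rot: [0.069, -3.14, 0.001]
wrist_force: [0.4, -0.1, 0.5]
grip_width: 0.0482
```

Run:
```python
from h import *
go(.6131,-.151,.023,182.3)
im=snap('top','top14'); cv2.imwrite('pics/t14c.png',cv2.resize(im['color'][140:300,180:440,::-1],(780,480),interpolation=cv2.INTER_CUBIC)); snap('side','side14')
```

```text
delta cm [-18.3    0.06  12.9 ] rot deg [-0.  -0.   0.2] now [ 0.4304 -0.1596  0.1521] w 0.0482 F [ 0.4 -0.1  0.5] t 25.5 q7 1.86
```

View pics/t14c.png

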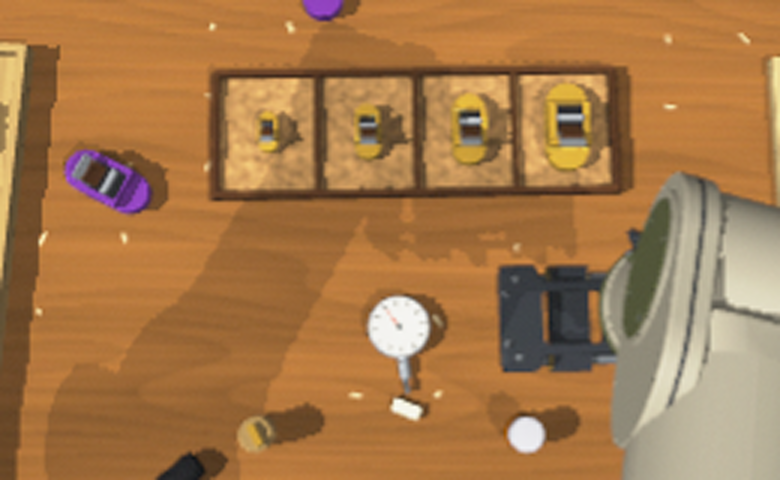

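View pics/side14.png

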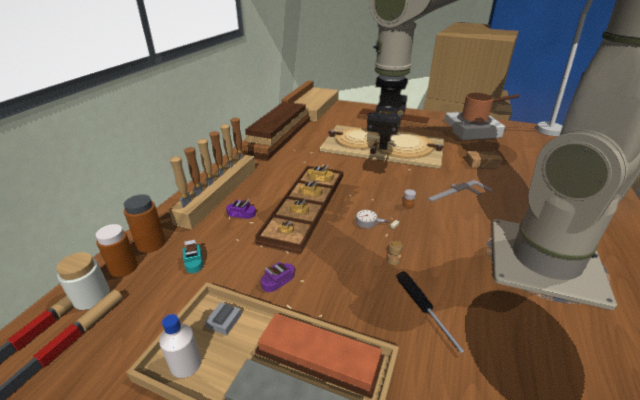

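The crop shows all four planes in their bays, in order, with the arm clear of the till and the gauge. Now to measure them.

Run:
```python
from h import *
im=dict(np.load('pics/top14.npz'));W,_=world(im);a=np.radians(2.3);ex=np.array([np.cos(a),np.sin(a)]);ey=np.array([-ex[1],ex[0]])
for n,b,h in [('82',(.6131,-.151),.03),('66',(.6094,-.0597),.027),('52',(.6055,.0327),.024),('38',(.602,.1245),.02)]:
    d=W[...,:2]-b; m=(abs(d@ex)<.048)&(abs(d@ey)<.038)&(W[...,2]>.0225)
    q=W[m][:,:2].astype(np.float32); r=cv2.minAreaRect(q); z=W[m][:,2]
    print(n,'off mm',np.round((np.array(r[0])-b)*1000,1),'size',np.round(r[1],4),'ang',round(r[2],1),'zmax',z.max().round(4),'exp',.015+h+{'82':.015,'66':.014,'52':.012,'38':.01}[n])
g0=dict(np.load('pics/top0.npz'))['color'];g1=im['color']
def gc(c):
    m=(c[230:270,295:332].min(2)>190).astype(np.uint8); n,l,s,ce=cv2.connectedComponentsWithStats(m); return ce[1+s[1:,4].argmax()]
print(gc(g0),gc(g1)); print(get_obs()['wrist_force'])
```

```text
82 off mm [0.5 2. ] size [0.0816 0.0387] ang 2.2 zmax 0.0628 exp 0.06
66 off mm [-0.7  1.8] size [0.065  0.0304] ang 1.9 zmax 0.0585 exp 0.055999999999999994
52 off mm [5.8 1.6] size [0.0639 0.022 ] ang 1.5 zmax 0.0528 exp 0.051000000000000004
38 off mm [0.  2.3] size [0.0367 0.0168] ang 2.8 zmax 0.0478 exp 0.045000000000000005
[17.38947368 18.19649123] [17.48657718 18.56375839]
[ 0.09623463 -0.47925283  0.70557465]
```

```bash
python3 -c "
from workcell import *
print(finish_job())"
```

```text
the job is handed in; nothing more can be done
None
```

All four finger planes are in the till in order of size, one to a bay: 82, 66, 52, 38. The 82 is in the end bay on the violin-top side. I handed the job in at about 26 s, and `finish_job()` gave no verdict.

**Placing:** I lowered each plane until the wrist force showed contact (about 4–6 N), then opened the fingers only part way and lifted clear.

**Last check (top camera):**

| Plane | Offset from bay centre | Long-axis yaw (bay about 2.3°) |
|---|---|---|
| 82 | about 2 mm | 2.2° |
| 66 | about 2 mm | 1.9° |
| 52 | about 6 mm | 1.5° |
| 38 | about 2 mm | 2.8° |

- **Heights:** the tops read 2–3 mm above what upright planes should give. That is about the calibration error, and nothing looks tilted.
- **52 offset disagrees:** its outline measured 64 mm long instead of 52, so stray cork pixels probably got in and the 6 mm is likely too high. In the pictures it looks centred.
- **Gauge:** it stayed within half a pixel (about 1 mm) of where it started.
- **Arm:** it ended clear of everything, with about zero wrist force.

**Joint limit:** joint 7 read -2.6 rad, exactly its limit, on the first approach to the 82. I lifted, turned the tool half round and took the equivalent grasp. The pictures can't show whether it ever went past the limit.

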